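# Level the sagging nail-polish rack with a wedge

## Robot

A 6-joint arm with a two-finger parallel gripper is mounted at the origin on the work surface. World frame = base frame: x ahead of the robot, y to its left, z up, the work surface at z = 0. Lengths are in m, angles in rad, forces in N, time in s.
With the tool pointing down it reaches from about 0.4 to 0.825 m from the base axis. Payload 7 kg.
Tool frame: the origin (TCP) lies between the finger pads; the fingertips stand 14 mm ahead of it and the grasp point (between the pads) lies 5 mm behind it; z points along the fingers, y is the line along which they close (so a half turn about z gives the same grasp; the last joint's range is limited). The gripper opens to 85 mm and grips with 20 to 120 N. Pads are 22 mm wide; open, the fingers measure 114 mm over their backs; the gripper's body (76 mm by 85 mm) begins 54 mm behind the grasp point. The pads swing forward as they close: fully open they stand 13 mm farther back than shut.
Start: joints at [-0.911, 0.359, 0.012, 0, -1.224, -0.288], TCP at [0.245, -0.629, 0.245] pointing down, gripper open.
Joint ranges: [-3.07, 3.07], [-1.43, 2.12], [-1.02, 1.25], [-3.03, 1.67], [-3.05, -0], [-3.03, 3.03]. Speed limits (rad/s): [2.39, 2.39, 3.01, 3.14, 3.14, 3.14].

## Interface

Orientations are given as a unit quaternion [x, y, z, w].
In Python, from plant import robot gives the robot as it stands. The module is installed in compiled form; this text tells all that it offers.
- The arm moves only by the tool drive_tool, never from a script. Its argument "moves" is a list of rows, each an object with "slide": the shift along the tool's x, y, z in m, a list of three; "yaw": the turn about the tool's z in rad. A call has 1 to 5 rows; each row is the pose to reach, as a shift and turn from the pose commanded when the call began, along the tool's axes at that moment; what a row does not reach only later rows make up. A row lasts 1/10 s, in which the tool goes at most 50 mm and 8.59 degrees, less where a joint would pass 70% of its speed; a pose out of reach is approached as far as the arm can. A call with a gripper value outside its range is refused whole. "claw" is the finger opening in m, from 0 to 0.0854, set as the call begins (left out, the last holds). The fingers move at their own pace and stop on an object; the grip force is fixed at half the most. Time passes only in rows, so rows that repeat a pose let the fingers close. It gives the time, the measured TCP pose, the force, the opening and the grip force at its end, in the units of the state.
- robot.get_state(): the state, without advancing time (a new reading comes with each control period).
- robot.snapshot(name): name is "scene" or "top" or "wrist"; returns the picture (480x640x3 uint8, red, green, blue); there is no depth.
- robot.calibration(name): a dict with "fovy" (degrees; the focal length in pixels is half the picture's height over the tangent of half this angle, whatever the lens; pixels are square), "cx", "cy" (the principal point, pixels), "k1" (the pictures are not rectified: a ray, as slopes to the right and down, at radius r is drawn at 1 + k1 r^2 times it, then the intrinsics apply), "eye" and "attitude" of the camera in the world. Camera axes: x right, y down, z forward; pixel columns grow to the right and rows downward; lengths in m; the calibration is good to about 2 mm. A picture is of the moment at which its call begins: read the wrist's pose just before it. calibration takes no time and is no camera call; for the wrist camera it gives the pose at the moment of the call.
- robot.job_done(): hands the job in; it is judged then, once.
Trained networks look in the newest picture that a camera, given by its name, has taken for a name from the list of things; names that differ only in an ending like _2 or _b are one class to them, and where a whole thing is asked for, a point or a joint stands for the part that bears it (a point fixed in the world has none). Each returns a list of dicts, best first, with "conf" (0 to 1); they miss things now and then, are a little off and sometimes report something else, mostly with a low value. They report only what shows in the picture. A call takes as long as a camera call. They do not tell look-alikes from the thing itself.
- robot.trace(camera, query): "pixels" (480x640 bool, what is visible of it) and "pixel" ([row, column] in pixels, amid what is visible of it).
The state is a dict: "time": time; "joint_positions": joint angles; "qvel": joint speeds; "joint_torque": joint torques, N m; "tool_pos": TCP position; "tool_rot": TCP orientation; "contact_force": force on the tool from outside, world axes, zero at the start; "torque": the same for the moment, N m; "opening": finger opening in m; "grasp_force": force on a finger pad.
Only numpy, scipy, OpenCV 4.12 (cv2) and the standard library are available. Lean on these libraries where they do the work, as an engineer would, in place of code of your own. Each camera call takes 0.05 s, during which the arm holds its last target. There are 200 camera calls.

## Task

The white nail-polish rack sags at its front edge. Turn and slide the flat pink wedge along the table so that it points straight in at the pink mark in the middle of that low edge, then push it in, thin end first, until the rack has come up level against its stop and the wedge is snug (it resists firmly), without ramming it. Leave the rack standing on the wedge, do not push on the rack itself, and do not disturb the other things on the table.

Things in the scene. Friction and masses are not known exactly. Their poses are not given: they have to be found in the camera images.
- wedge: Loose hot-pink wedge, white ribs, 140 mm long, 100 wide (too wide to grip), 0.15 kg, flat on the table. Origin: centre of its underside; +x to the thin end (toe, 3 mm thick, x = 70 mm); upright heel face at x = -70, 34 mm high; even slope between; upright sides at y = +-50. Mass centre 22 mm from the origin towards the heel. Friction holds it wherever it is left, also under load.
- bracket: Dark steel rear bracket of the rack, fixed. Origin: under the middle of the rack's low front edge, at table height +-3 mm (differs between set-ups: the wedge must go in more or less far). +x points from the low edge in under the rack, to the hinge 200 mm behind it; y along the edge. The wedge points straight in when its +x is parallel to this +x and its centre is on y = 0.
- rack (a joint): Angle (rad) of the white hinged rack shelf, 205 mm deep, 180 wide, about 0.6 kg, with six black bottles fixed on it (tops 72 mm over the shelf, at least 80 mm behind the edge). 0 = level, on a rigid stop; -0.065 = sagging as found; it falls back unless held up. Pushing the wedge takes 2 to 8 N while the rack rises, then steeply more on the stop; 15 to 20 N makes it snug.
- low_edge (a point): Middle of the underside of the low front edge (aluminium bar 176 mm long, 8 mm thick, pink mark in its middle); 7 to 13 mm above the table as found, 19 to 25 mm when level. Then about 35 to 70 mm of the wedge still stand out in front of it.
- polish_pink: Bystander: black polish bottle, 34 mm across, 76 mm tall, pink cap. Origin under its centre.
- polish_orange: Bystander: the same bottle with an orange cap.
- polish_white: Bystander: the same bottle with a white cap.
- cream_jar: Bystander: clear jar with a black lid, 56 mm across, 45 mm tall. Origin under its centre.
- nail_file: Bystander: grey nail file 180 x 22 x 5 mm, lying flat. Origin under its centre, x along it.
- brush: Bystander: brush about 170 mm long, lying flat, x along it.
- water: Bystander: water bottle, 64 mm across, 200 mm tall. Origin under its centre.
Mind the look-alikes: they are no part of the job. Leave any blue look-alike of the wedge alone.

How it is judged:
On the way, in this order (a step that is already met when the one before it is completed fails the run):
1. the wedge's toe is under the middle of the low edge (more than 15 mm in), pointing straight in (x of wedge in the frame of bracket above -0.055 m and y of wedge in the frame of bracket between -0.03 and 0.03 m and angle between the x axis of wedge and the x axis of bracket, either way round below 0.2 rad), for 0.05 s.
2. the rack is level against its stop and the wedge is snug: it presses on the rack with more than 7 N (value of joint rack above -0.008 rad and contact force between wedge and rack above 7 N), for 0.1 s.
At the end, for the whole second after the job is handed in: The rack sits level (within 0.008 rad) on the wedge, which is at rest under the middle of the low edge (centre within 30 mm of the middle, pointing straight in within 0.2 rad) (value of joint rack above -0.008 rad and contact force between wedge and rack above 0.8 N and y of wedge in the frame of bracket between -0.03 and 0.03 m and angle between the x axis of wedge and the x axis of bracket, either way round below 0.2 rad and linear speed of wedge below 0.01 m/s); the robot touches nothing.
It fails at once if the wedge is rammed: pushed with more than 45 N (contact force between the fingers and wedge above 45 N).
It fails at once if the robot pushes on the rack or its bottles (more than 4 N) (contact force between the arm and rack above 4 N).
It fails at once if the fingers push on the rack or its bottles (more than 4 N) (contact force between the fingers and rack above 4 N).
It fails at once if a bystander is disturbed (moved more than 30 mm) (distance of any of polish_pink, polish_orange, polish_white, cream_jar, nail_file, brush, water from where it was at the start of the episode above 0.03 m).
It also fails if it takes over 54 s, if anything falls off the work surface, if the arm or the gripper's body presses on something with over 40 N, if the wrist force passes 120 N, or if a joint passes its speed limit or range.

## Working session

There is one attempt and no reset: what is moved stays moved. The work goes in short steps, Python scripts to look and compute and a tool call to move; the robot and the scene stay as the last step left them, time stands still between calls to the robot, and variables do not carry over. Pictures are saved under pics/ and viewed, at most 10 in all, crops included, and the job is handed in when it is done.

Besides the shell and the picture viewer there is one more tool, called after "Call:" by a JSON object that holds its "method" and its "body", one argument or row to a line. drive_tool: Moves the arm, as the interface text tells. Its arguments: {"type":"object","properties":{"moves":{"type":"array","items":{"type":"object","properties":{"slide":{"type":"array","items":{"type":"number"}},"yaw":{"type":"number"}}}},"claw":{"type":"number"}},"required":["moves"]}

```bash
mkdir -p pics; cat > h.py <<'E'
import numpy as np, cv2
from plant import robot
from scipy.spatial.transform import Rotation as R
def ray(cam,px,cal=None):
    c=cal or robot.calibration(cam); f=240/np.tan(np.radians(c["fovy"])/2)
    d=np.array([(px[1]-c["cx"])/f,(px[0]-c["cy"])/f]); u=d.copy()
    for _ in range(20): u=d/(1+c["k1"]*(u@u))
    a=np.array(c["attitude"]); M=a if a.shape==(3,3) else R.from_quat(a).as_matrix()
    return np.array(c["eye"]),M@np.array([u[0],u[1],1])
def at(cam,px,z=0,cal=None):
    e,d=ray(cam,px,cal); return e+d*(z-e[2])/d[2]
def proj(cam,P,cal=None):
    c=cal or robot.calibration(cam); f=240/np.tan(np.radians(c["fovy"])/2)
    a=np.array(c["attitude"]); M=a if a.shape==(3,3) else R.from_quat(a).as_matrix()
    q=M.T@(np.array(P)-np.array(c["eye"])); u=q[:2]/q[2]; u=u*(1+c["k1"]*(u@u))
    return u[1]*f+c["cy"],u[0]*f+c["cx"]
def save(n,im): cv2.imwrite("pics/"+n,im[:,:,::-1])
E
python3 - <<'E'
from h import *
for c in("top","scene"):
    save(c+".png",robot.snapshot(c)); print(robot.calibration(c))
    for q in("wedge","low_edge","rack","bracket","polish_pink","polish_orange","polish_white","cream_jar","nail_file","brush","water"):
        for t in robot.trace(c,q)[:2]:
            print(c,q,round(t["conf"],2),np.round(t["pixel"]),t["pixels"].sum(),at(c,t["pixel"]).round(3))
s=robot.get_state();print(s)
E
```

```text
{'fovy': 44.75653421804405, 'cx': 320.9213207643423, 'cy': 238.33080583639457, 'k1': -0.09131223846086942, 'eye': array([0.38008358, 0.03389382, 1.53620991]), 'attitude': array([ 0.7151683 , -0.69746892,  0.03987768, -0.02193563])}
top wedge 0.91 [218. 275.] 1989 [0.565 0.119 0.   ]
top wedge 0.72 [336. 141.] 2184 [0.246 0.461 0.   ]
top low_edge 0.74 [225. 376.] 5557 [ 0.555 -0.149  0.   ]
top rack 0.62 [225. 377.] 5518 [ 0.555 -0.152  0.   ]
top bracket 0.63 [228. 381.] 6406 [ 0.548 -0.162  0.   ]
top polish_pink 0.48 [167. 181.] 184 [0.696 0.376 0.   ]
top polish_orange 0.67 [152. 220.] 143 [0.74  0.272 0.   ]
top polish_white 0.5 [144. 246.] 155 [0.764 0.205 0.   ]
top cream_jar 0.58 [147. 302.] 368 [0.759 0.053 0.   ]
top nail_file 0.87 [220. 188.] 590 [0.554 0.35  0.   ]
top brush 0.9 [197. 139.] 780 [0.613 0.485 0.   ]
top water 0.85 [188. 500.] 939 [ 0.664 -0.487  0.   ]
top water 0.39 [224. 378.] 5648 [ 0.557 -0.153  0.   ]
{'fovy': 54.767510442490305, 'cx': 326.0019359941168, 'cy': 234.2351055241529, 'k1': 0.020900182640497783, 'eye': array([1.35047077, 0.40054676, 0.857978
[... 829 characters left out ...]
: 1.2, 'joint_positions': array([-9.10960392e-01,  3.58618524e-01,  1.19133370e-02,  4.58975737e-06,
       -1.22408654e+00, -2.88076940e-01]), 'qvel': array([-0.00172263,  0.00218245,  0.00154202, -0.00044123, -0.00012528,
        0.00168535]), 'joint_torque': array([ 1.83993920e-04, -5.82993901e+01,  2.93670166e+01,  6.94176346e+00,
       -4.23496231e-04, -2.41853616e-05]), 'tool_pos': array([ 0.2451639 , -0.62889366,  0.2452969 ]), 'tool_rot': array([-1.84811719e-01,  9.82773946e-01, -3.03058981e-06, -8.71162298e-07]), 'contact_force': array([-0.45552649, -0.17922434,  0.57242777]), 'torque': array([0.03607479, 0.03387998, 0.03687324]), 'grasp_force': 0.0, 'opening': 0.08523476868152662}
```

View pics/top.png

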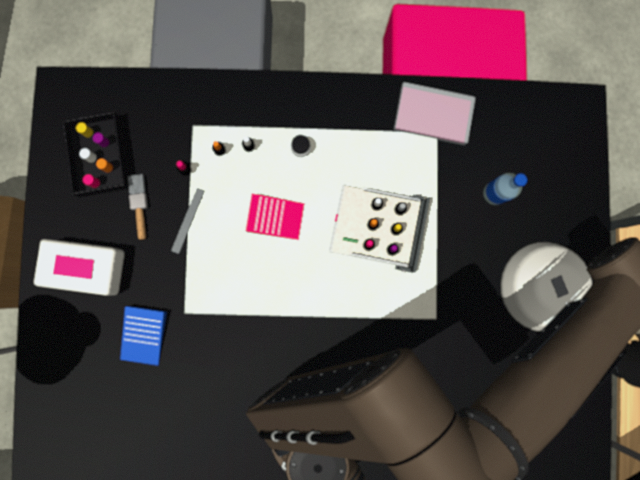

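```bash
python3 - <<'E'
import cv2
im=cv2.imread("pics/top.png")[150:310,210:470]; cv2.imwrite("pics/topc.png",cv2.resize(im,None,fx=3,fy=3,interpolation=cv2.INTER_CUBIC))
E
```

```text
(no output)
```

View pics/topc.png

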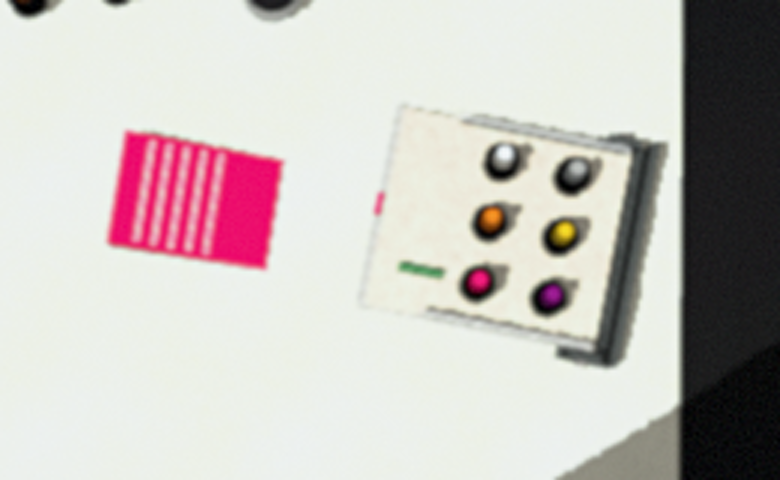

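View pics/scene.png

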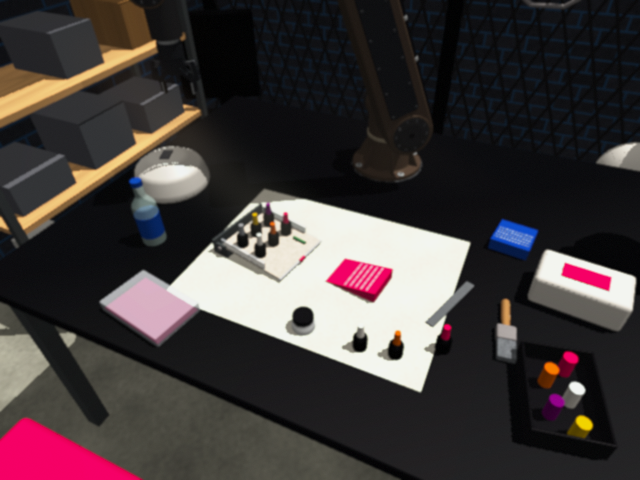

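The top view shows the wedge at about (275,218) and the rack's edge with its pink mark at (336,217). I need to know which end of the wedge is the heel, so I'll zoom in on the scene picture and measure.

```bash
python3 - <<'E'
from h import *
im=cv2.imread("pics/scene.png")[200:320,200:400]; cv2.imwrite("pics/scc.png",cv2.resize(im,None,fx=4,fy=4,interpolation=cv2.INTER_CUBIC))
t=cv2.imread("pics/top.png")
hsv=cv2.cvtColor(t,cv2.COLOR_BGR2HSV)
# wedge corners in top (hand read from crop)
for n,(x,y),z in [("ul",(126,131),0),("ur",(283,160),0),("lr",(266,268),0),("ll",(109,244),0)]:
    p=(150+(y+.5)/3-.5,210+(x+.5)/3-.5); print(n,at("top",p,0).round(3),at("top",p,.034).round(3))
for n,(x,y) in dict(edgeU=(402,105),edgeL=(360,305),mark=(379,204),hingeU=(632,150),hingeL=(600,346)).items():
    p=(150+(y+.5)/3-.5,210+(x+.5)/3-.5); print(n,at("top",p,.017).round(4),at("top",p,.03).round(4))
m=((hsv[...,0]>160)&(hsv[...,1]>120)&(hsv[...,2]>100))
mm=m.astype(np.uint8); mm[:,:323]=0;mm[:,350:]=0;mm[:190]=0;mm[260:]=0
ys,xs=np.nonzero(mm);print("mark",ys.mean(),xs.mean(),len(xs),at("top",(ys.mean(),xs.mean()),.014))
E
```

```text
ul [0.631 0.184 0.   ] [0.625 0.18  0.034]
ur [0.608 0.044 0.   ] [0.603 0.044 0.034]
lr [0.512 0.056 0.   ] [0.509 0.056 0.034]
ll [0.53  0.195 0.   ] [0.526 0.191 0.034]
edgeU [ 0.6577 -0.0598  0.017 ] [ 0.6553 -0.059   0.03  ]
edgeL [ 0.4803 -0.0268  0.017 ] [ 0.4794 -0.0263  0.03  ]
mark [ 0.5693 -0.0414  0.017 ] [ 0.5677 -0.0408  0.03  ]
hingeU [ 0.6236 -0.2643  0.017 ] [ 0.6215 -0.2618  0.03  ]
hingeL [ 0.4497 -0.2376  0.017 ] [ 0.4491 -0.2353  0.03  ]
mark 217.375 335.875 8 [ 0.57043977 -0.04122215  0.014     ]
```

View pics/scc.png

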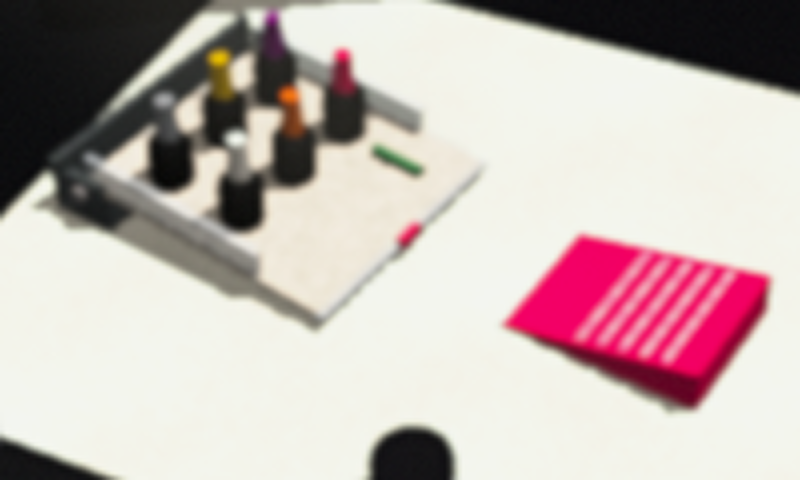

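The scene crop shows the thin toe already facing the rack, with the heel at the far side (760,290 in the crop). The wedge needs a shift of about 30 mm along the edge and a turn of about 3.5°. I'll raise the arm over the area first for a wrist check.

Call:
{"method": "drive_tool", "body": {
  "moves": [
    {"slide": [-0.03, 0.04, -0.02], "yaw": -0.15},
    {"slide": [-0.06, 0.075, -0.04], "yaw": -0.3},
    {"slide": [-0.09, 0.11, -0.05], "yaw": -0.45},
    {"slide": [-0.12, 0.145, -0.05], "yaw": -0.6},
    {"slide": [-0.15, 0.18, -0.05], "yaw": -0.7}
  ],
  "claw": 0
}}

```text
time: 1.7
tool_pos: [0.3199, -0.4051, 0.296]
tool_rot: [-0.513, 0.858, -0.001, 0.0]
contact_force: [0.9, 0.0, -0.6]
opening: 0.0123
grasp_force: 0.0
```

```bash
cat >> h.py <<'E'
def go(x,y,z,ang):
    "slide/yaw from present pose to TCP x,y,z with tool x axis at world angle ang (deg)"
    s=robot.get_state(); r=R.from_quat(s["tool_rot"]); M=r.as_matrix()
    d=M.T@(np.array([x,y,z])-s["tool_pos"]); a=np.degrees(np.arctan2(M[1,0],M[0,0]))
    print("t",round(s["time"],2),"pos",s["tool_pos"].round(4),"xang",a.round(2),"F",s["contact_force"].round(2),"j",s["joint_positions"].round(2))
    print("slide",d.round(4),"yaw",round(np.radians(-((ang-a+180)%360-180)),4))
E
python3 -c "
from h import *
go(.5,.06,.30,-100)"
```

```text
t 1.7 pos [ 0.3199 -0.4051  0.296 ] xang -118.27 F [ 0.91  0.05 -0.56] j [-0.52  0.06 -0.25  0.   -1.25  0.03]
slide [-0.4949  0.0617 -0.0042] yaw -0.3189
```

Call:
{"method": "drive_tool", "body": {
  "moves": [
    {"slide": [-0.05, 0.006, 0], "yaw": -0.06},
    {"slide": [-0.1, 0.012, 0], "yaw": -0.12},
    {"slide": [-0.15, 0.018, 0], "yaw": -0.18},
    {"slide": [-0.2, 0.024, 0], "yaw": -0.24},
    {"slide": [-0.25, 0.03, 0], "yaw": -0.3}
  ]
}}

```text
time: 2.2
tool_pos: [0.4124, -0.1726, 0.2959]
tool_rot: [-0.634, 0.773, -0.0, 0.001]
contact_force: [1.1, -0.1, 0.2]
opening: 0.0001
grasp_force: 0.0
```

```bash
python3 -c "
from h import *
go(.5,.06,.30,-100)"
```

```text
t 2.2 pos [ 0.4124 -0.1726  0.2959] xang -101.26 F [ 1.15 -0.07  0.19] j [ 0.05 -0.06 -0.38  0.   -1.25 -0.24]
slide [-0.2452 -0.0405 -0.004 ] yaw -0.022
```

Call:
{"method": "drive_tool", "body": {
  "moves": [
    {"slide": [-0.05, -0.008, 0], "yaw": -0.02},
    {"slide": [-0.1, -0.016, 0], "yaw": -0.02},
    {"slide": [-0.15, -0.024, 0], "yaw": -0.02},
    {"slide": [-0.2, -0.032, 0], "yaw": -0.02},
    {"slide": [-0.245, -0.04, 0], "yaw": -0.02}
  ]
}}

```text
time: 2.7
tool_pos: [0.5001, 0.0601, 0.2958]
tool_rot: [-0.641, 0.767, -0.0, 0.001]
contact_force: [1.9, -1.0, -0.4]
opening: 0.0002
grasp_force: 0.0
```

Call:
{"method": "drive_tool", "body": {
  "moves": [
    {"slide": [0, 0, 0]},
    {"slide": [0, 0, 0]}
  ]
}}

```text
invalid input
```

```bash
python3 - <<'E'
from h import *
cal=robot.calibration("wrist"); save("w1.png",robot.snapshot("wrist")); print(cal)
import json;json.dump({k:np.array(v).tolist() for k,v in cal.items()},open("w1.json","w"))
for q in("wedge","low_edge"):
    for t in robot.trace("wrist",q)[:1]:
        m=t["pixels"].astype(np.uint8); print(q,t["conf"],t["pixel"],m.sum())
        b=cv2.boxPoints(cv2.minAreaRect(cv2.findNonZero(m))); print(b.round(1).tolist())
go(.5,.06,.30,-100)
E
```

```text
{'fovy': 59.00658378405643, 'cx': 321.44609862589107, 'cy': 233.5779269546138, 'k1': -0.07152730349205477, 'eye': array([ 0.48690489, -0.00980155,  0.4241124 ]), 'attitude': array([0.08769852, 0.98600489, 0.14119299, 0.01295665])}
wedge 0.79 [248.9, 267.5] 12935
[[212.60000610351562, 186.0], [313.5, 179.5], [322.70001220703125, 322.5], [221.8000030517578, 329.0]]
low_edge 0.9 [42.3, 226.0] 19210
[[114.0, 0.0], [328.0, 0.0], [328.0, 98.0], [114.0, 98.0]]
t 2.85 pos [0.5004 0.0602 0.2948] xang -100.05 F [ 0.14 -0.79  0.11] j [ 0.51  0.04 -0.28 -0.   -1.25 -0.69]
slide [ 0.0002  0.0004 -0.0052] yaw -0.0009
```

View pics/w1.png

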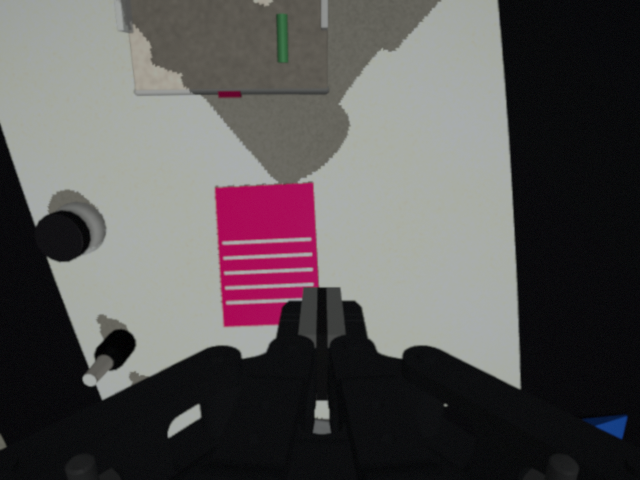

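The wrist view shows the front edge from (135,94) to (328,93), the mark at (230,94), and the wedge toe at (216,186)–(313,182). I'll work out the geometry from those.

```bash
python3 - <<'E'
from h import *
import json
c=json.load(open("w1.json"))
im=cv2.imread("pics/w1.png"); hsv=cv2.cvtColor(im,cv2.COLOR_BGR2HSV)
m=((hsv[...,0]>155)&(hsv[...,1]>150)&(hsv[...,2]>60)).astype(np.uint8)
mk=m.copy();mk[110:]=0;ys,xs=np.nonzero(mk);print("mark px",ys.min(),ys.max(),xs.min(),xs.max())
mark=at("wrist",(ys.mean(),xs.mean()),.013,c)
w=m.copy();w[:150]=0
# toe edge & sides: fit lines
def fit(P): 
    vx,vy,x0,y0=cv2.fitLine(np.float32(P),cv2.DIST_HUBER,0,.01,.01).ravel(); return np.degrees(np.arctan2(vy,vx)),(x0,y0)
toe=[at("wrist",(np.nonzero(w[:,x])[0].min()-.5,x),.003,c)[:2] for x in range(222,308)]
left=[];right=[]
for y in range(192,315):
    x=np.nonzero(w[y])[0]; f=(y-184)/140; z=.003+.031*f
    left.append(at("wrist",(y,x.min()-.5),z,c)[:2])
    if y<285: right.append(at("wrist",(y,x.max()+.5),z,c)[:2])
print("toe",fit(toe)[0],"left",fit(left)[0],"right",fit(right)[0])
for n,px,z in[("toeL",(186,216),.003),("toeR",(182,313),.003),("heelL",(326,224),.034),("edgeL",(94,135),.016),("edgeR",(93,328),.016)]:
    print(n,at("wrist",px,z,c).round(4))
print("mark",mark.round(4))
E
```

```text
mark px 92 96 218 240
toe -7.336639 left 82.5169 right 82.90609
toeL [0.6047 0.0435 0.003 ]
toeR [0.5078 0.057  0.003 ]
heelL [0.6239 0.1825 0.034 ]
edgeL [ 0.6557 -0.0568  0.016 ]
edgeR [ 0.4785 -0.024   0.016 ]
mark [ 0.5692 -0.04    0.013 ]
```

```bash
cat >> h.py <<'E'
O=np.array([.5685,-.040]); H=np.radians(-100.5); D=np.array([np.cos(H),np.sin(H)]); N=np.array([-D[1],D[0]])
def gob(a,l,z): 
    p=O+a*D+l*N; s=robot.get_state(); q=s["tool_pos"][:2]-O; print("now along,lat",(q@D).round(4),(q@N).round(4)); go(p[0],p[1],z,-100.5)
E
python3 -c "
from h import *
gob(-.179,-.117,.12)"
```

```text
now along,lat -0.0861 -0.0852
t 2.85 pos [0.5004 0.0602 0.2948] xang -100.05 F [ 0.14 -0.79  0.11] j [ 0.51  0.04 -0.28 -0.   -1.25 -0.69]
slide [-0.0932  0.0309  0.1748] yaw 0.0078
```

Call:
{"method": "drive_tool", "body": {
  "moves": [
    {"slide": [-0.03, 0.01, 0.03], "yaw": 0.008},
    {"slide": [-0.06, 0.02, 0.06], "yaw": 0.008},
    {"slide": [-0.08, 0.031, 0.1], "yaw": 0.008},
    {"slide": [-0.093, 0.031, 0.145], "yaw": 0.008},
    {"slide": [-0.093, 0.031, 0.175], "yaw": 0.008}
  ]
}}

```text
time: 3.35
tool_pos: [0.4849, 0.1547, 0.1182]
tool_rot: [-0.638, 0.77, 0.0, -0.001]
contact_force: [0.6, 0.2, -0.1]
opening: 0.0001
grasp_force: 0.0
```

```bash
python3 -c "
from h import *
gob(-.179,-.117,.022)"
```

```text
now along,lat -0.1763 -0.1177
t 3.35 pos [0.4849 0.1547 0.1182] xang -100.68 F [ 0.55  0.16 -0.08] j [ 0.69  0.21 -0.52 -0.   -0.84 -0.88]
slide [-0.0028 -0.0007  0.0962] yaw -0.0032
```

Call:
{"method": "drive_tool", "body": {
  "moves": [
    {"slide": [0, 0, 0.03]},
    {"slide": [0, 0, 0.06]},
    {"slide": [0, 0, 0.08]},
    {"slide": [0, 0, 0.096]},
    {"slide": [0, 0, 0.096]}
  ]
}}

```text
invalid input
```

Call:
{"method": "drive_tool", "body": {
  "moves": [
    {"slide": [0, -0.01, 0]},
    {"slide": [0, -0.016, 0]},
    {"slide": [0, -0.022, 0]},
    {"slide": [0, -0.028, 0]},
    {"slide": [0, -0.033, 0]}
  ]
}}

```text
invalid input
```

```bash
python3 -c "
from h import *
gob(-.179,-.062,.022)"
```

```text
now along,lat -0.1763 -0.1177
t 3.35 pos [0.4849 0.1547 0.1182] xang -100.68 F [ 0.55  0.16 -0.08] j [ 0.69  0.21 -0.52 -0.   -0.84 -0.88]
slide [-0.003  -0.0557  0.0961] yaw -0.0032
```

Call:
{"method": "drive_tool", "body": {
  "moves": [
    {"slide": [0, 0, 0.03], "yaw": 0},
    {"slide": [0, 0, 0.06], "yaw": 0},
    {"slide": [0, 0, 0.08], "yaw": 0},
    {"slide": [0, 0, 0.096], "yaw": 0},
    {"slide": [0, 0, 0.096], "yaw": 0}
  ]
}}

```text
time: 3.85
tool_pos: [0.4847, 0.153, 0.0227]
tool_rot: [-0.638, 0.77, 0.0, -0.002]
contact_force: [-1.1, 0.1, 0.1]
opening: 0.0001
grasp_force: 0.0
```

Call:
{"method": "drive_tool", "body": {
  "moves": [
    {"slide": [0, -0.01, 0], "yaw": 0},
    {"slide": [0, -0.016, 0], "yaw": 0},
    {"slide": [0, -0.022, 0], "yaw": 0},
    {"slide": [0, -0.028, 0], "yaw": 0},
    {"slide": [0, -0.033, 0], "yaw": 0}
  ]
}}

```text
time: 4.35
tool_pos: [0.519, 0.1486, 0.0248]
tool_rot: [-0.638, 0.77, 0.0, 0.0]
contact_force: [-1.5, -0.2, 1.0]
opening: -0.0
grasp_force: 0.7
```

```bash
python3 -c "
from h import *
gob(-.179,-.062,.022)"
```

```text
now along,lat -0.1765 -0.0831
t 4.35 pos [0.519  0.1486 0.0248] xang -100.73 F [-1.48 -0.18  1.02] j [ 0.64  0.39 -0.54 -0.   -0.64 -0.83]
slide [-0.0026 -0.0211  0.0028] yaw -0.004
```

Call:
{"method": "drive_tool", "body": {
  "moves": [
    {"slide": [-0.001, -0.005, 0.002], "yaw": 0},
    {"slide": [-0.002, -0.01, 0.002], "yaw": 0},
    {"slide": [-0.002, -0.015, 0.002], "yaw": 0},
    {"slide": [-0.002, -0.02, 0.002], "yaw": 0},
    {"slide": [-0.002, -0.02, 0.002], "yaw": 0}
  ]
}}

```text
time: 4.85
tool_pos: [0.5391, 0.1469, 0.0222]
tool_rot: [-0.638, 0.77, -0.0, 0.0]
contact_force: [0.4, -0.6, 0.2]
opening: -0.0
grasp_force: 0.0
```

```bash
cat >> h.py <<'E'
def wedge_top(name):
    "wedge corners in the top view, by colour"
    im=robot.snapshot("top"); save(name,im); hsv=cv2.cvtColor(im,cv2.COLOR_RGB2HSV)
    m=((hsv[...,0]>160)&(hsv[...,1]>110)&(hsv[...,2]>90)).astype(np.uint8); m[:185]=0;m[260:]=0;m[:,:235]=0;m[:,326:]=0
    return m
E
python3 - <<'E'
from h import *
m=wedge_top("t2.png"); im=cv2.imread("pics/t2.png")[150:310,210:470]
cv2.imwrite("pics/t2c.png",cv2.resize(im,None,fx=3,fy=3,interpolation=cv2.INTER_CUBIC))
gob(-.179,-.062,.022)
E
```

```text
now along,lat -0.1784 -0.0633
t 4.9 pos [0.5387 0.1469 0.0222] xang -100.73 F [-0.34 -0.05 -1.26] j [ 0.62  0.41 -0.5   0.   -0.65 -0.8 ]
slide [-0.0006 -0.0013  0.0002] yaw -0.004
```

View pics/t2c.png

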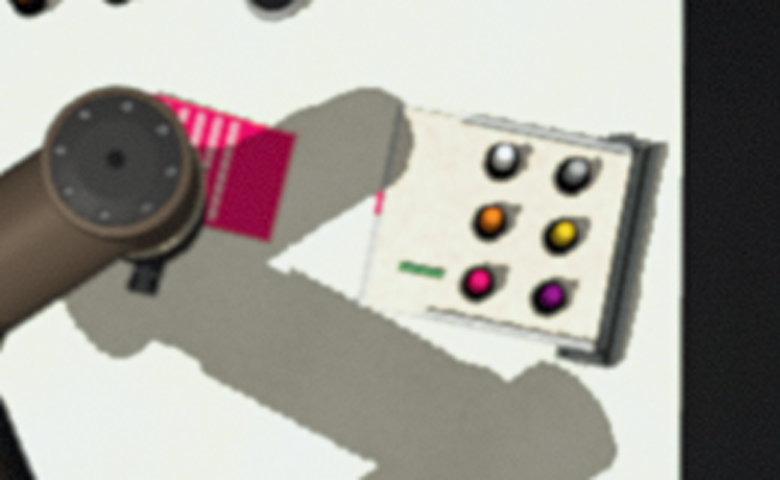

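The crop shows the toe at (296,136)–(270,241), now roughly square to the mark at (379,204). I'll compute the offset.

```bash
python3 - <<'E'
from h import *
def c(x,y,z): return at("top",(150+(y+.5)/3-.5,210+(x+.5)/3-.5),z)[:2]
a=c(296,136,.003);b=c(270,241,.003);h=c(160,95,.034)
for p in(a,b,(a+b)/2,h,c(379,204,.013)): print(p.round(4),((p-O)@D).round(4),((p-O)@N).round(4))
for p,q in((b,a),(a,h)): print(np.degrees(np.arctan2(*(p-q)[::-1])))
gob(-.21,-.09,.12)
E
```

```text
[0.6297 0.0328] -0.0827 0.0469
[0.5356 0.0532] -0.0857 -0.0493
[0.5827 0.043 ] -0.0842 -0.0012
[0.6575 0.1519] -0.2049 0.0525
[ 0.5698 -0.0416] 0.0014 0.0016
167.73212144570692
-103.11401119903582
now along,lat -0.1784 -0.0633
t 4.9 pos [0.5387 0.1469 0.0222] xang -100.73 F [-0.34 -0.05 -1.26] j [ 0.62  0.41 -0.5   0.   -0.65 -0.8 ]
slide [-0.0315  0.0268 -0.0978] yaw -0.004
```

Call:
{"method": "drive_tool", "body": {
  "moves": [
    {"slide": [0, 0.02, 0], "yaw": 0},
    {"slide": [0, 0.025, -0.04], "yaw": 0},
    {"slide": [-0.03, 0.01, -0.07], "yaw": 0},
    {"slide": [-0.06, -0.03, -0.07], "yaw": 0},
    {"slide": [-0.087, -0.063, -0.07], "yaw": 0}
  ],
  "claw": 0.045
}}

```text
time: 5.4
tool_pos: [0.6186, 0.2225, 0.0948]
tool_rot: [-0.638, 0.77, -0.0, 0.002]
contact_force: [-0.6, -0.1, 0.3]
opening: 0.0447
grasp_force: 0.0
```

```bash
python3 -c "
from h import *
gob(-.265,0,.02)"
```

```text
now along,lat -0.2672 0.0014
t 5.4 pos [0.6186 0.2225 0.0948] xang -100.65 F [-0.64 -0.11  0.33] j [ 0.64  0.45 -0.21  0.   -0.9  -0.83]
slide [0.0024 0.0017 0.0748] yaw -0.0026
```

Call:
{"method": "drive_tool", "body": {
  "moves": [
    {"slide": [0, 0.001, 0.03], "yaw": 0},
    {"slide": [0, 0.001, 0.06], "yaw": 0},
    {"slide": [0, 0.001, 0.074], "yaw": 0},
    {"slide": [0.01, 0.001, 0.074], "yaw": 0},
    {"slide": [0.02, 0.001, 0.074], "yaw": 0}
  ]
}}

```text
time: 5.9
tool_pos: [0.6118, 0.2007, 0.019]
tool_rot: [-0.638, 0.77, -0.0, 0.0]
contact_force: [0.2, 0.1, 0.5]
opening: 0.0448
grasp_force: 0.0
```

Call:
{"method": "drive_tool", "body": {
  "moves": [
    {"slide": [0.01, 0, 0], "yaw": 0},
    {"slide": [0.02, 0, 0], "yaw": 0},
    {"slide": [0.03, 0, 0], "yaw": 0},
    {"slide": [0.04, 0, 0], "yaw": 0},
    {"slide": [0.05, 0, 0], "yaw": 0}
  ]
}}

```text
time: 6.4
tool_pos: [0.6026, 0.1515, 0.0189]
tool_rot: [-0.638, 0.77, -0.0, 0.001]
contact_force: [0.3, 2.4, 1.7]
opening: 0.0451
grasp_force: 0.8
```

```bash
python3 -c "
from h import *
gob(-.12,0,.02)"
```

```text
now along,lat -0.1945 -0.0013
t 6.4 pos [0.6026 0.1515 0.0189] xang -100.72 F [0.26 2.44 1.66] j [ 0.56  0.5  -0.36  0.   -0.71 -0.75]
slide [ 0.0745 -0.0016 -0.0011] yaw -0.0038
```

Call:
{"method": "drive_tool", "body": {
  "moves": [
    {"slide": [0.01, -0.001, 0], "yaw": 0},
    {"slide": [0.02, -0.001, 0], "yaw": 0},
    {"slide": [0.03, -0.001, 0], "yaw": 0}
  ]
}}

```text
time: 6.7
tool_pos: [0.5977, 0.1216, 0.0182]
tool_rot: [-0.638, 0.77, 0.0, -0.0]
contact_force: [0.3, 0.7, 1.0]
opening: 0.0449
grasp_force: 0.8
```

```bash
python3 -c "
from h import *
import json
cal=robot.calibration('wrist');save('w2.png',robot.snapshot('wrist'))
json.dump({k:np.array(v).tolist() for k,v in cal.items()},open('w2.json','w'))
gob(-.12,0,.02)"
```

```text
now along,lat -0.1627 -0.0013
t 6.75 pos [0.5969 0.1202 0.0181] xang -100.77 F [-0.62 -1.09  0.37] j [ 0.52  0.48 -0.39 -0.   -0.7  -0.71]
slide [ 0.0427 -0.0015 -0.0019] yaw -0.0048
```

View pics/w2.png

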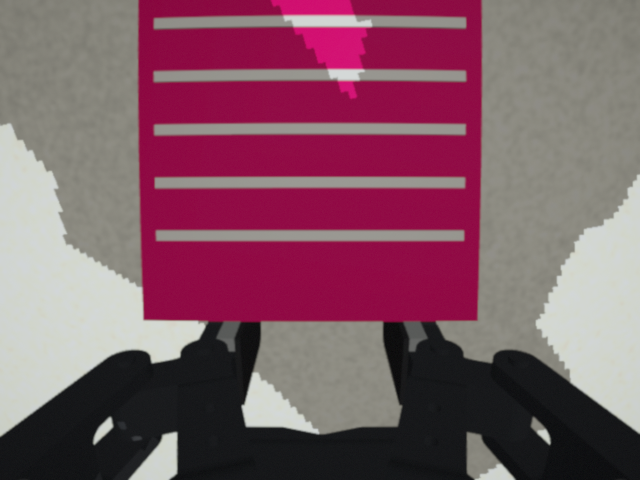

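The wrist view shows the heel flush against both fingers, (144..477, row 320), centred within 3 mm. I'll push on gently.

Call:
{"method": "drive_tool", "body": {
  "moves": [
    {"slide": [0.008, -0.001, 0], "yaw": 0},
    {"slide": [0.016, -0.001, 0], "yaw": 0},
    {"slide": [0.024, -0.001, 0], "yaw": 0},
    {"slide": [0.03, -0.001, 0], "yaw": 0},
    {"slide": [0.036, -0.001, 0], "yaw": 0}
  ]
}}

```text
time: 7.25
tool_pos: [0.5919, 0.0863, 0.0182]
tool_rot: [-0.638, 0.77, 0.0, -0.0]
contact_force: [0.1, 0.6, -0.6]
opening: 0.045
grasp_force: 0.3
```

Call:
{"method": "drive_tool", "body": {
  "moves": [
    {"slide": [0.004, 0, 0], "yaw": 0},
    {"slide": [0.008, 0, 0], "yaw": 0},
    {"slide": [0.012, 0, 0], "yaw": 0},
    {"slide": [0.016, 0, 0], "yaw": 0},
    {"slide": [0.02, 0, 0], "yaw": 0}
  ]
}}

```text
time: 7.75
tool_pos: [0.5892, 0.0681, 0.0185]
tool_rot: [-0.638, 0.77, -0.0, 0.001]
contact_force: [0.3, 4.7, -1.3]
opening: 0.0446
grasp_force: 2.6
```

```bash
python3 -c "
from h import *
gob(-.065,0,.02)"
```

```text
now along,lat -0.11 0.0006
t 7.75 pos [0.5892 0.0681 0.0185] xang -100.67 F [ 0.29  4.72 -1.34] j [ 0.44  0.46 -0.43 -0.   -0.68 -0.63]
slide [ 0.045   0.0005 -0.0015] yaw -0.003
```

Rising (4.7 N). Continue in small steps.

Call:
{"method": "drive_tool", "body": {
  "moves": [
    {"slide": [0.003, 0, 0], "yaw": 0},
    {"slide": [0.006, 0, 0], "yaw": 0},
    {"slide": [0.009, 0, 0], "yaw": 0},
    {"slide": [0.012, 0, 0], "yaw": 0},
    {"slide": [0.015, 0, 0], "yaw": 0}
  ]
}}

```text
time: 8.25
tool_pos: [0.5855, 0.0524, 0.0183]
tool_rot: [-0.638, 0.77, 0.0, 0.0]
contact_force: [-0.1, 4.4, -2.5]
opening: 0.0452
grasp_force: 2.3
```

Call:
{"method": "drive_tool", "body": {
  "moves": [
    {"slide": [0.002, 0, 0], "yaw": 0},
    {"slide": [0.004, 0, 0], "yaw": 0},
    {"slide": [0.006, 0, 0], "yaw": 0},
    {"slide": [0.008, 0, 0], "yaw": 0}
  ]
}}

```text
time: 8.65
tool_pos: [0.584, 0.0445, 0.0183]
tool_rot: [-0.638, 0.77, 0.0, -0.0]
contact_force: [-0.3, 4.5, -1.9]
opening: 0.0451
grasp_force: 2.2
```

```bash
python3 -c "
from h import *
gob(-.065,0,.02)"
```

```text
now along,lat -0.0859 -0.0001
t 8.65 pos [0.584  0.0445 0.0183] xang -100.71 F [-0.32  4.45 -1.91] j [ 0.41  0.45 -0.44 -0.   -0.68 -0.6 ]
slide [ 0.0209 -0.0002 -0.0017] yaw -0.0037
```

Call:
{"method": "drive_tool", "body": {
  "moves": [
    {"slide": [0.0015, 0, 0], "yaw": 0},
    {"slide": [0.003, 0, 0], "yaw": 0},
    {"slide": [0.0045, 0, 0], "yaw": 0},
    {"slide": [0.006, 0, 0], "yaw": 0}
  ]
}}

```text
time: 9.05
tool_pos: [0.5829, 0.0386, 0.0182]
tool_rot: [-0.638, 0.77, 0.0, -0.0]
contact_force: [1.6, 4.8, -2.1]
opening: 0.0452
grasp_force: 2.1
```

Call:
{"method": "drive_tool", "body": {
  "moves": [
    {"slide": [0.0015, 0, 0], "yaw": 0},
    {"slide": [0.003, 0, 0], "yaw": 0},
    {"slide": [0.004, 0, 0], "yaw": 0}
  ]
}}

```text
time: 9.35
tool_pos: [0.5822, 0.0346, 0.0183]
tool_rot: [-0.638, 0.77, 0.0, -0.0]
contact_force: [-0.1, 4.5, -2.6]
opening: 0.045
grasp_force: 2.0
```

Call:
{"method": "drive_tool", "body": {
  "moves": [
    {"slide": [0.001, 0, 0], "yaw": 0},
    {"slide": [0.002, 0, 0], "yaw": 0},
    {"slide": [0.003, 0, 0], "yaw": 0},
    {"slide": [0.004, 0, 0], "yaw": 0}
  ]
}}

```text
time: 9.75
tool_pos: [0.5815, 0.0308, 0.0183]
tool_rot: [-0.638, 0.77, 0.0, -0.0]
contact_force: [0.5, 3.6, -2.8]
opening: 0.0451
grasp_force: 2.0
```

Call:
{"method": "drive_tool", "body": {
  "moves": [
    {"slide": [0.001, 0, 0], "yaw": 0},
    {"slide": [0.002, 0, 0], "yaw": 0},
    {"slide": [0.003, 0, 0], "yaw": 0}
  ]
}}

```text
time: 10.05
tool_pos: [0.5809, 0.0279, 0.0183]
tool_rot: [-0.638, 0.77, 0.0, 0.0]
contact_force: [0.4, 7.7, -3.2]
opening: 0.0446
grasp_force: 3.7
```

Call:
{"method": "drive_tool", "body": {
  "moves": [
    {"slide": [0.0005, 0, 0], "yaw": 0},
    {"slide": [0.001, 0, 0], "yaw": 0}
  ]
}}

```text
time: 10.25
tool_pos: [0.581, 0.0278, 0.0183]
tool_rot: [-0.638, 0.77, 0.0, 0.001]
contact_force: [0.0, 10.8, -2.2]
opening: 0.0447
grasp_force: 5.4
```

Call:
{"method": "drive_tool", "body": {
  "moves": [
    {"slide": [0.0005, 0, 0], "yaw": 0},
    {"slide": [0.001, 0, 0], "yaw": 0}
  ]
}}

```text
time: 10.45
tool_pos: [0.5811, 0.0276, 0.0183]
tool_rot: [-0.638, 0.77, 0.0, 0.001]
contact_force: [-1.0, 15.2, -3.4]
opening: 0.045
grasp_force: 7.5
```

Call:
{"method": "drive_tool", "body": {
  "moves": [
    {"slide": [0.0004, 0, 0], "yaw": 0},
    {"slide": [0.0008, 0, 0], "yaw": 0},
    {"slide": [0.0008, 0, 0], "yaw": 0}
  ]
}}

```text
time: 10.75
tool_pos: [0.5811, 0.0275, 0.0183]
tool_rot: [-0.638, 0.77, 0.0, 0.002]
contact_force: [-0.6, 17.9, -3.8]
opening: 0.0447
grasp_force: 8.3
```

Call:
{"method": "drive_tool", "body": {
  "moves": [
    {"slide": [0.0006, 0, 0], "yaw": 0},
    {"slide": [0.0006, 0, 0], "yaw": 0},
    {"slide": [0.0006, 0, 0], "yaw": 0}
  ]
}}

```text
time: 11.05
tool_pos: [0.5811, 0.0274, 0.0184]
tool_rot: [-0.638, 0.77, 0.0, 0.002]
contact_force: [-1.4, 19.7, -3.0]
opening: 0.0449
grasp_force: 9.5
```

Call:
{"method": "drive_tool", "body": {
  "moves": [
    {"slide": [-0.005, 0, 0], "yaw": 0},
    {"slide": [-0.02, 0, 0], "yaw": 0},
    {"slide": [-0.05, 0, 0], "yaw": 0},
    {"slide": [-0.07, 0, -0.04], "yaw": 0},
    {"slide": [-0.07, 0, -0.08], "yaw": 0}
  ]
}}

```text
time: 11.55
tool_pos: [0.5932, 0.095, 0.0983]
tool_rot: [-0.639, 0.769, -0.0, -0.002]
contact_force: [0.5, 0.9, 0.5]
opening: 0.0451
grasp_force: 0.0
```

Call:
{"method": "drive_tool", "body": {
  "moves": [
    {"slide": [0, 0, -0.04], "yaw": 0},
    {"slide": [0, 0, -0.08], "yaw": 0},
    {"slide": [0, 0, -0.12], "yaw": 0},
    {"slide": [0, 0, -0.12], "yaw": 0}
  ]
}}

```text
time: 11.95
tool_pos: [0.5961, 0.0941, 0.225]
tool_rot: [-0.638, 0.77, -0.002, 0.004]
contact_force: [-0.4, -0.2, -0.3]
opening: 0.045
grasp_force: 0.0
```

```bash
python3 -c "
from h import *
save('s3.png',robot.snapshot('scene')); save('w3.png',robot.snapshot('wrist'))
im=cv2.imread('pics/s3.png')[200:320,200:400]; a=cv2.resize(im,(800,480),interpolation=cv2.INTER_CUBIC)
cv2.imwrite('pics/s3c.png',a)
gob(-.065,0,.02)"
```

```text
now along,lat -0.1359 0.0003
t 12.05 pos [0.5935 0.0935 0.2196] xang -100.74 F [ 0.35  0.71 -1.5 ] j [ 0.48  0.25 -0.2   0.   -1.12 -0.67]
slide [0.0711 0.0004 0.1995] yaw -0.0041
```

View pics/s3c.png

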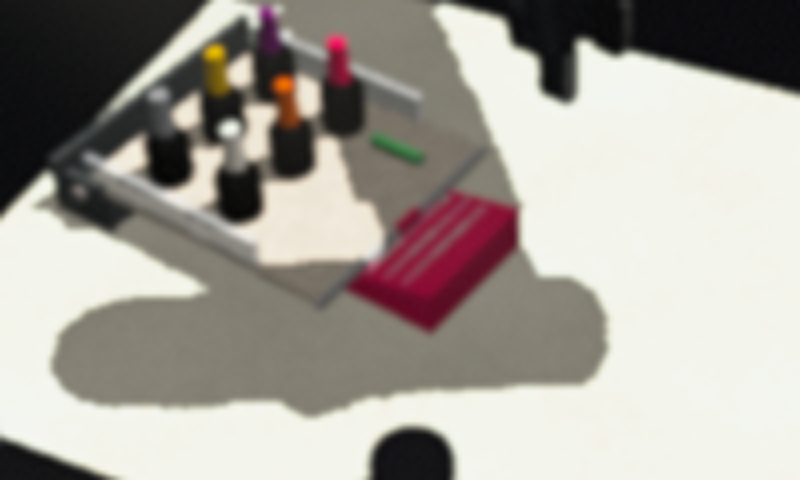

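View pics/w3.png

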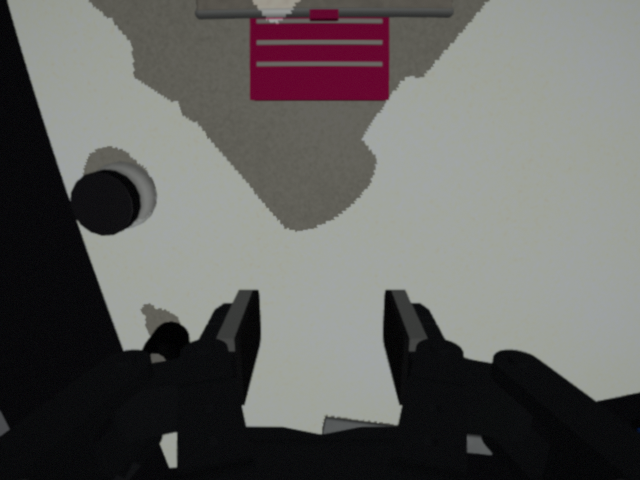

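The rack is up and standing on the wedge, which is square and centred: wedge 250–388, mark at 324, within about 4 mm. The arm is clear, so I'll hand in.

```bash
python3 -c "
from plant import robot
print(robot.job_done())"
```

```text
the job is handed in; nothing more can be done
None
```

I pushed the wedge straight in under the middle of the low edge until it resisted with about 20 N. The rack came up and is standing on the wedge, centred to within about 4 mm. The arm is clear, and I handed the job in at about 12 s of the 54 s allowed; the hand-in gave no pass/fail result.

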